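# Shut the coaxial gas metering valve of the tube furnace

## Robot

A 6-joint arm with a two-finger parallel gripper is mounted at the origin on the work surface. World frame = base frame: x ahead of the robot, y to its left, z up, the work surface at z = 0. Lengths are in m, angles in rad, forces in N, time in s.
With the tool pointing down it reaches from about 0.325 to 0.9 m from the base axis. Payload 6.1 kg.
Tool frame: the origin (TCP) lies at the very end of the fingers, on their centre line; the grasp point (between the pads) lies 19 mm behind it; x points along the fingers, y is the direction in which the jaws open and shut, and the axes are right-handed (so a half turn about x gives the same grasp; the last joint's range is limited). The gripper opens to 87 mm and grips with 3 to 60 N. Pads are 19 mm wide; open, the fingers measure 117 mm over their backs; the gripper's body (75 mm by 190 mm) begins 51 mm behind the grasp point.
Start: joints at [-0.126, 0.22, 1.526, -0, 1.395, -0.126], TCP at [0.625, -0, 0.223] pointing down, gripper open.
Joint ranges: [-2.98, 2.98], [-0.91, 2.08], [0.09, 2.57], [-1.24, 4.39], [0.2, 2.65], [-2.68, 2.68]. Speed limits (rad/s): [2.57, 2.57, 3.01, 3.14, 3.14, 3.14].

## Interface

Orientations are given as a 3x3 rotation matrix whose columns are the frame's x, y, z axes.
In Python, from cell import arm gives the robot as it stands. The module is installed in compiled form; this text tells all that it offers.
- The arm moves only by the tool carry_out, never from a script. Its argument "increments" is a list of rows, each an object of numbers: "x", "y", "z": the shift along the tool's x, y, z in mm; "wx", "wy", "wz": the turn, a rotation vector about the tool's x, y, z in rad; "fingers": the finger opening in mm, from 0 to 87. A call has 1 to 12 rows; each row shifts and turns the commanded pose from where the row before left it, along the tool's axes as they then stand; what a row does not reach is not made up. A row lasts 1/12 s, in which the tool goes at most 41.7 mm and 7.16 degrees, less where a joint would pass 70% of its speed; a pose out of reach is approached as far as the arm can. A call is refused whole if a number of a shift passes 41.7 or a number of a turn 0.125, either way. A call with a gripper value outside its range is refused whole. The fingers move at their own pace and stop on an object; the grip force is fixed at half the most. Time passes only in rows, so rows that do not move let the fingers close. It gives the time, the measured TCP pose, the force and the opening at its end, in the units of the state.
- arm.state(): the state, without advancing time (a new reading comes with each control period).
- arm.get_image(name): name is "scene" or "side" or "wrist"; returns the picture (420x560x3 uint8, blue, green, red); there is no depth.
- arm.camera_info(name): a dict with "fx", "fy", "cx", "cy" (pixels), "cam_to_world" (4x4, takes a point from camera to world coordinates). Camera axes: x right, y up, looking along -z (the intrinsics and any distortion apply to the point x, -y, -z); pixel columns grow to the right and rows downward; lengths in m; the calibration is good to about 2 mm. A picture is of the moment at which its call begins: read the wrist's pose just before it. camera_info takes no time and is no camera call; for the wrist camera it gives the pose at the moment of the call.
- arm.close_job(): hands the job in, once; it reports no verdict.
The state is a dict: "t": time; "joints": joint angles; "qvel": joint speeds; "effort": joint torques, N m; "eef_pos": TCP position; "tool_rot": TCP orientation; "wrist_force": force on the tool from outside, world axes, zero at the start; "moment": the same for the moment, N m; "opening": finger opening in m.
Only numpy, scipy, OpenCV 4.12 (cv2) and the standard library are available. Lean on these libraries where they do the work, as an engineer would, in place of code of your own. Each camera call takes 0.05 s, during which the arm holds its last target. There are 200 camera calls.

## Task

Shut off the furnace gas at the coaxial metering valve: first turn the large outer (coarse) knob clockwise, seen from above, until you feel it seat snugly, and let go of it; then turn the small inner (fine) knob on top clockwise until it seats snugly too, and let go. The seats are soft and easily damaged, so stop as soon as a knob is snug, never force it, and leave it snug; leave the things around the valve where they are.

Things in the scene. Friction and masses are not known exactly. Their poses are not given: they have to be found in the camera images.
- valve: Gas valve fixed to the bench: base plate 130 x 100 x 10 mm, aluminium block 76 x 76 mm up to 58 mm, steel collar 72 mm in diameter up to 70 mm. Capped gas stubs, at most 22 mm thick, 32 mm above the bench, reach 98 mm from the axis along its +y and -y. Origin on the bench under the common upright axis of both knobs; z up.
- coarse_knob: Outer, coarse knob: black ribbed cylinder 56 mm in diameter, 30 mm high, from 70 to 100 mm above the bench, thin index line on its top. Origin on the axis at its foot, z up, x towards the index line. Turning clockwise from above (yaw decreasing) closes it. It does not turn the fine knob.
- coarse_grip (a point): Point on the axis half-way up the coarse knob, 85 mm above the bench. The knob drags with 0.10 N m (either way while held still). 0.6 to 2.2 rad on from its start, at an angle unseen and different each time, it meets its seat; from there 1.5 N m per rad pushes back. Let go, it springs back until the drag holds it. Snug: pushed to 0.05 to 0.5 N m on the seat; aim for about 0.25 N m at the hand.
- fine_knob: Inner, fine knob on the same axis above the coarse one: ribbed aluminium cylinder 24 mm in diameter, from 106 to 130 mm above the bench, on a 12 mm stem (6 mm gap to the coarse knob). Origin on the axis at the stem's foot, 100 mm up; z up, x towards the index line on its top. Clockwise from above closes it. It does not turn the coarse knob.
- fine_grip (a point): Point on the axis half-way up the fine knob, 118 mm above the bench. The knob drags with 0.06 N m (either way while held still). 0.5 to 1.3 rad on from its start, at an angle unseen and different each time, it meets its seat; from there 0.8 N m per rad pushes back. Let go, it springs back until the drag holds it. Snug: pushed to 0.03 to 0.25 N m on the seat; aim for about 0.14 N m at the hand.
- boat_mid (a point): Bystander: white ceramic boat, 80 x 20 x 14 mm, loose; this point at its centre, x along it.
- jar_mid (a point): Bystander: amber glass jar with a white cap, 48 mm in diameter, 70 mm high, loose; this point at its centre.
- wrench_grip (a point): Bystander: steel wrench 140 mm long lying loose on the bench; this point in its handle, x along it.
Mind the look-alikes: they are no part of the job. Of the things like the valve, leave any that is red or yellow; of the rest the smaller one is meant.

How it is judged:
On the way, in this order (a step that is already met when the one before it is completed fails the run):
1. the coarse knob is seated snugly and let go while the fine knob is still open (contact force between coarse_tab and coarse_stop above 1.67 N and contact force between the fingers and coarse_knob below 0.1 N and contact force between fine_tab and fine_stop below 0.3 N), for 0.2 s.
2. the fine knob is seated snugly and let go (contact force between fine_tab and fine_stop above 2.5 N and contact force between the fingers and fine_knob below 0.1 N), for 0.2 s.
At the end, for the whole second after the job is handed in: Both knobs are at rest, let go and still bearing on their seats inside the valve: the coarse one with at least 0.04 N m and the fine one with at least 0.025 N m (contact force between coarse_tab and coarse_stop above 1.67 N and contact force between fine_tab and fine_stop above 2.5 N and angular speed of each of coarse_knob, fine_knob below 0.1 rad/s); the robot touches nothing.
It fails at once if the coarse knob is forced, pressing its seat inside the valve with over 0.5 N m (contact force between coarse_tab and coarse_stop above 20.83 N).
It fails at once if the fine knob is forced, pressing its seat inside the valve with over 0.25 N m (contact force between fine_tab and fine_stop above 25 N).
It fails at once if the boat, the jar or the wrench is moved more than 20 mm (distance of any of boat_mid, jar_mid, wrench_grip from where it was at the start of the episode above 0.02 m).
It also fails if it takes over 72 s, if anything falls off the work surface, if the arm or the gripper's body presses on something with over 40 N, if the wrist force passes 120 N, or if a joint passes its speed limit or range.

## Working session

There is one attempt and no reset: what is moved stays moved. The work goes in short steps, Python scripts to look and compute and a tool call to move; the robot and the scene stay as the last step left them, time stands still between calls to the robot, and variables do not carry over. Pictures are saved under pics/ and viewed, about 8 in all and at most 12, crops included, and the job is handed in when it is done.

Besides the shell and the picture viewer there is one more tool, called as a command line: name --argument value ..., lists and objects as JSON in quotes. carry_out: Moves the arm, as the interface text tells. Its arguments: {"type":"object","properties":{"increments":{"type":"array","items":{"type":"object","properties":{"x":{"type":"number"},"y":{"type":"number"},"z":{"type":"number"},"wx":{"type":"number"},"wy":{"type":"number"},"wz":{"type":"number"},"fingers":{"type":"number"}}}}},"required":["increments"]}

```bash
mkdir -p pics
cat > h.py <<'E'
import numpy as np, cv2
from cell import arm
def ray(ci,u,v):
    T=np.array(ci["cam_to_world"]); d=np.array([(u-ci["cx"])/ci["fx"],-(v-ci["cy"])/ci["fy"],-1.])
    return T[:3,3],T[:3,:3]@d
def onz(ci,u,v,z):
    o,d=ray(ci,u,v); return o+d*(z-o[2])/d[2]
def proj(ci,p):
    T=np.array(ci["cam_to_world"]); q=T[:3,:3].T@(np.array(p)-T[:3,3])
    return ci["cx"]+ci["fx"]*q[0]/-q[2], ci["cy"]+ci["fy"]*-q[1]/-q[2]
E
python3 - <<'E'
from h import *
ims=[]
for n in("scene","side","wrist"):
    im=arm.get_image(n);cv2.imwrite(f"pics/{n}0.png",im);ims.append(im);ci=arm.camera_info(n);print(n,{k:np.round(v,3).tolist() for k,v in ci.items()})
s=arm.state();print(s["t"],s["eef_pos"],np.round(s["tool_rot"],3))
cv2.imwrite("pics/a.png",cv2.resize(np.hstack(ims[:2]),(800,300)))
E
```

```text
scene {'fx': 393.86, 'fy': 393.86, 'cx': 285.309, 'cy': 216.441, 'cam_to_world': [[-0.068, -0.661, 0.747, 1.246], [0.998, -0.033, 0.061, 0.052], [-0.016, 0.75, 0.662, 0.698], [0.0, 0.0, 0.0, 1.0]]}
side {'fx': 503.004, 'fy': 503.004, 'cx': 278.151, 'cy': 203.868, 'cam_to_world': [[0.977, 0.102, -0.187, 0.367], [-0.213, 0.463, -0.861, -0.911], [-0.002, 0.881, 0.474, 0.622], [0.0, 0.0, 0.0, 1.0]]}
wrist {'fx': 307.275, 'fy': 307.275, 'cx': 280.941, 'cy': 212.018, 'cam_to_world': [[1.0, 0.0, 0.002, 0.625], [-0.001, 0.953, 0.303, 0.083], [-0.001, -0.303, 0.953, 0.384], [0.0, 0.0, 0.0, 1.0]]}
0.15 [6.24520311e-01 4.51412210e-05 2.21670107e-01] [[-0.002  1.    -0.   ]
 [ 0.    -0.    -1.   ]
 [-1.    -0.002 -0.   ]]
```

View pics/scene0.png

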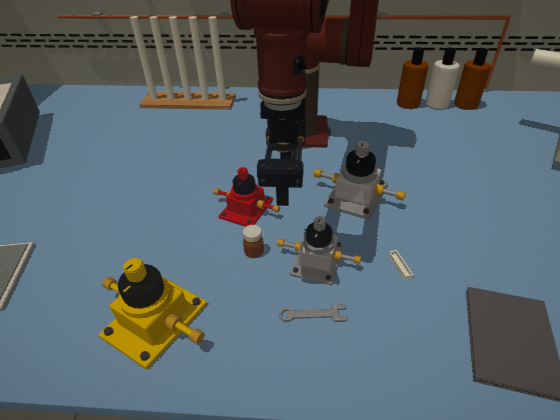

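View pics/side0.png

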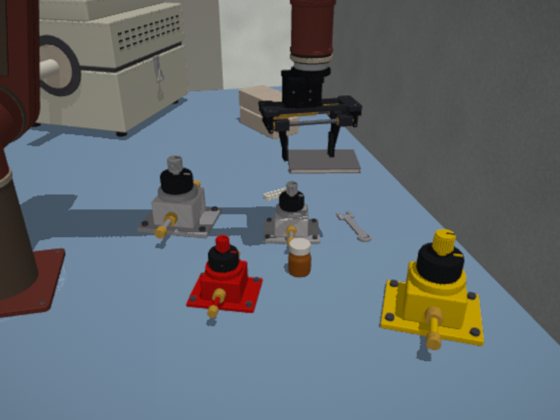

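The scene picture shows four valve-like things: red (245,197), yellow (150,300), grey A (318,245) and grey B (358,180). A and B are the ones left after colour. A looks smaller although it is nearer the scene camera, so it should be the one meant. I'll measure both and confirm in an enlarged crop.

Run:
```python
from h import *
S=arm.camera_info("scene");D=arm.camera_info("side")
def tri(a,b):
    o1,d1=ray(S,*a);o2,d2=ray(D,*b)
    d1/=np.linalg.norm(d1);d2/=np.linalg.norm(d2)
    t=np.linalg.lstsq(np.c_[d1,-d2],o2-o1,rcond=None)[0]
    p,q=o1+t[0]*d1,o2+t[1]*d2
    return np.round((p+q)/2,4),round(np.linalg.norm(p-q),4)
print("A",tri((319.5,221),(292,185)),onz(S,319.5,221,.13),onz(D,292,185,.13))
print("B",tri((363,145),(175,161)),onz(S,363,145,.13))
im=cv2.imread("pics/scene0.png");im2=cv2.imread("pics/side0.png")
c=[cv2.resize(i[y:y+150,x:x+200],(400,300),interpolation=cv2.INTER_CUBIC) for i,x,y in((im,240,140,),(im2,130,130))]
w=cv2.imread("pics/wrist0.png")
cv2.imwrite("pics/c.png",np.vstack([np.hstack(c),np.hstack([cv2.resize(w,(400,300)),np.zeros((300,400,3),np.uint8)])]))
```

```text
A (array([0.612 , 0.0729, 0.1251]), np.float64(0.0021)) [0.61610892 0.07320606 0.13      ] [0.6098623  0.06131803 0.13      ]
B (array([0.3605, 0.1809, 0.163 ]), np.float64(0.0051)) [0.30085291 0.19040306 0.13      ]
```

View pics/c.png

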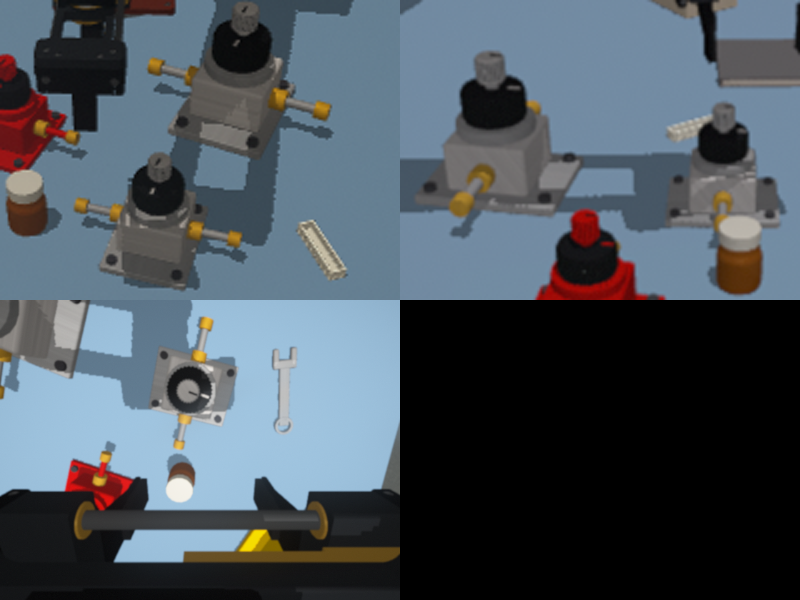

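Confirmed: A's top comes out at about 0.125 m (0.130 expected) and B's at 0.163 m. So grey A, the smaller one, is meant. Next is a precise fix on its axis from the wrist picture.

Run:
```python
from h import *
W=arm.camera_info("wrist");w=cv2.imread("pics/wrist0.png")
g=cv2.cvtColor(w,cv2.COLOR_BGR2GRAY)
x0,y0=200,60
m=(g[y0:200,x0:340]<60).astype(np.uint8)
n,l,s,c=cv2.connectedComponentsWithStats(m)
for i in range(1,n):
    if s[i,4]>60: print("dark",s[i]+[x0,y0,0,0,0],c[i]+[x0,y0])
print(onz(W,263,126,.13))
for r in (.1,.13): print(r,proj(W,(.615,.073,r)))
cv2.imwrite("pics/d.png",cv2.resize(w[80:180,200:340],(700,500),interpolation=cv2.INTER_CUBIC))
```

```text
dark [225  72   9  10  72] [229.13888889  76.70833333]
dark [ 234   93   61   64 1872] [262.05982906 121.19284188]
[0.61034475 0.07426014 0.13      ]
0.1 (np.float64(270.1646699966477), np.float64(126.2443798223734))
0.13 (np.float64(268.85512974019855), np.float64(127.63182058536812))
```

View pics/d.png

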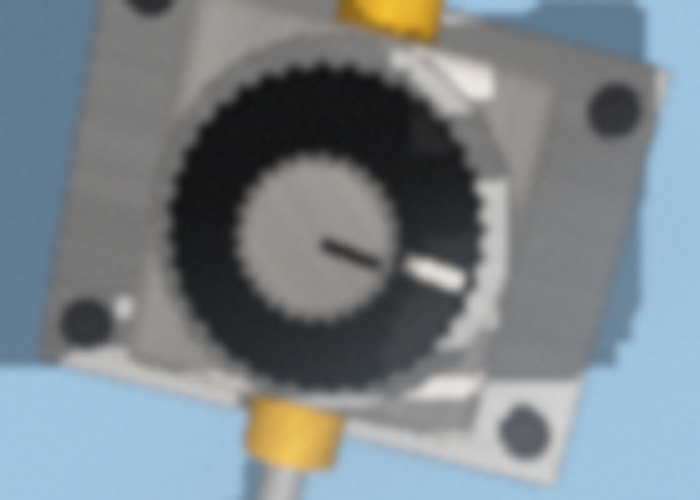

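The fine knob's top centre is at wrist pixel (263.6,127.4), with its index line pointing right and slightly down. That puts the axis near (0.611, 0.073). I'll move above it.

carry_out --increments '[{"y":-3.5,"z":-18.5},{"y":-3.5,"z":-18.5},{"y":-3.5,"z":-18.5},{"y":-3,"z":-18},{},{},{}]'

```text
invalid input
```

Run:
```python
from h import *
s=arm.state();W=arm.camera_info("wrist");w=arm.get_image("wrist");cv2.imwrite("pics/w1.png",w)
print(s["t"],s["eef_pos"],np.round(s["tool_rot"],3).tolist(),s["joints"],s["opening"],s["wrist_force"],s["moment"])
p=s["eef_pos"]
for z in(.13,.1): print(z,proj(W,(p[0],p[1],z)))
g=cv2.cvtColor(w,cv2.COLOR_BGR2GRAY)
u,v=map(int,proj(W,(.611,.073,.1)))
m=(g[v-60:v+60,u-60:u+60]<60).astype(np.uint8)
for c in cv2.findContours(m,cv2.RETR_EXTERNAL,cv2.CHAIN_APPROX_NONE)[0]:
    if len(c)>50:
        e=cv2.fitEllipse(c);q=(e[0][0]+u-60,e[0][1]+v-60);print(q,e[1:],onz(W,*q,.1))
cv2.imwrite("pics/e.png",cv2.resize(w[v-75:v+75,u-100:u+100],(800,600),interpolation=cv2.INTER_CUBIC));print(u-100,v-75)
```

```text
0.15 [6.24520311e-01 4.51412210e-05 2.21670107e-01] [[-0.002, 1.0, -0.0], [0.0, -0.0, -1.0], [-1.0, -0.002, -0.0]] [-1.26113760e-01  2.21062779e-01  1.52736231e+00 -9.55626561e-06
  1.39468117e+00 -1.26098994e-01] 0.08714924111700419 [ 0.2775321   0.55481641 -0.32431159] [ 0.00496297  0.04956084 -0.0328205 ]
0.13 (np.float64(280.8579724055187), np.float64(214.42747436839497))
0.1 (np.float64(280.91126375860006), np.float64(204.76541946190466))
(262.9855079650879, 123.40821075439453) ((53.1245231628418, 59.85490036010742), 28.611291885375977) [0.6086406  0.07543711 0.1       ]
165 51
```

View pics/e.png

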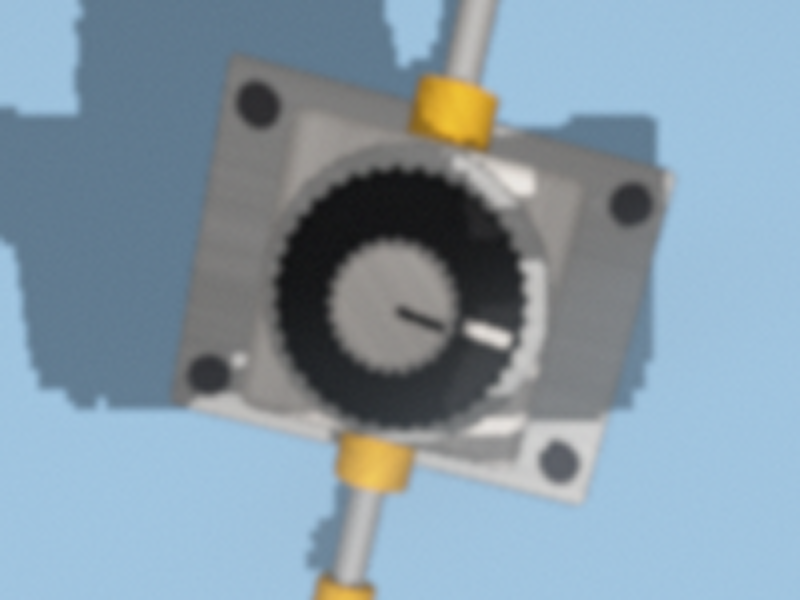

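The call was refused and nothing moved; the empty rows are the likely cause. The picture is the same view as before (valve A under the camera). I'll resend with every field filled in.

carry_out --increments '[{"x":0,"y":-3.5,"z":-18.5,"wx":0,"wy":0,"wz":0,"fingers":87},{"x":0,"y":-3.5,"z":-18.5,"wx":0,"wy":0,"wz":0,"fingers":87},{"x":0,"y":-3.5,"z":-18.5,"wx":0,"wy":0,"wz":0,"fingers":87},{"x":0,"y":-3,"z":-18,"wx":0,"wy":0,"wz":0,"fingers":87},{"x":0,"y":0,"z":0,"wx":0,"wy":0,"wz":0,"fingers":87},{"x":0,"y":0,"z":0,"wx":0,"wy":0,"wz":0,"fingers":87},{"x":0,"y":0,"z":0,"wx":0,"wy":0,"wz":0,"fingers":87}]'

```text
t: 0.78
eef_pos: [0.6115, 0.0731, 0.2224]
tool_rot: [[-0.0, 1.0, 0.0], [-0.001, 0.0, -1.0], [-1.0, -0.0, 0.001]]
wrist_force: [0.5, -0.6, 0.8]
opening: 0.0872
```

Run:
```python
from h import *
s=arm.state();W=arm.camera_info("wrist");w=arm.get_image("wrist");cv2.imwrite("pics/w1.png",w)
p=s["eef_pos"];print(p,s["joints"],s["moment"])
g=cv2.cvtColor(w,cv2.COLOR_BGR2GRAY)
u,v=map(int,proj(W,(p[0],p[1],.1)));print(u,v,proj(W,(p[0],p[1],.13)))
m=(g[v-60:v+60,u-60:u+60]<60).astype(np.uint8)
for c in cv2.findContours(m,cv2.RETR_EXTERNAL,cv2.CHAIN_APPROX_NONE)[0]:
    if len(c)>50:
        e=cv2.fitEllipse(c);q=(e[0][0]+u-60,e[0][1]+v-60);print(q,e[1:],onz(W,*q,.1))
cv2.imwrite("pics/e2.png",cv2.resize(w[v-60:v+60,u-80:u+80],(800,600),interpolation=cv2.INTER_CUBIC));print(u-80,v-60)
```

```text
[0.6115223  0.07305384 0.22241056] [-8.78868472e-03  1.99086981e-01  1.55150060e+00 -5.17785227e-04
  1.39114683e+00 -8.93741287e-03] [ 0.08447009 -0.01014887 -0.00347837]
280 204 (np.float64(280.7131819329021), np.float64(214.0715066369674))
(278.34420013427734, 200.3306655883789) ((50.147682189941406, 55.60068893432617), 172.2916717529297) [0.6092231  0.07717582 0.1       ]
200 144
```

View pics/e2.png

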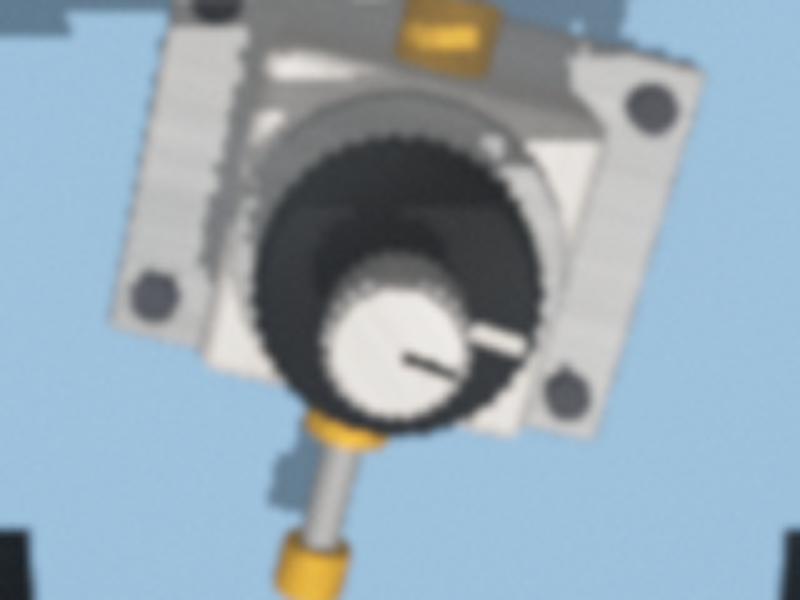

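The fine knob's top centre is at about (279.4,214.6), and the TCP axis projects to (280.7,214.1). The error is about 1 mm in x. I'll correct that and pre-turn counter-clockwise to make room for the stroke.

carry_out --increments '[{"x":0,"y":-0.9,"z":0.3,"wx":0,"wy":0,"wz":0,"fingers":87},{"x":0,"y":0,"z":0,"wx":-0.12,"wy":0,"wz":0,"fingers":87},{"x":0,"y":0,"z":0,"wx":-0.12,"wy":0,"wz":0,"fingers":87},{"x":0,"y":0,"z":0,"wx":-0.12,"wy":0,"wz":0,"fingers":87},{"x":0,"y":0,"z":0,"wx":-0.12,"wy":0,"wz":0,"fingers":87},{"x":0,"y":0,"z":0,"wx":-0.12,"wy":0,"wz":0,"fingers":87},{"x":0,"y":0,"z":0,"wx":-0.12,"wy":0,"wz":0,"fingers":87},{"x":0,"y":0,"z":0,"wx":-0.12,"wy":0,"wz":0,"fingers":87},{"x":0,"y":0,"z":0,"wx":-0.12,"wy":0,"wz":0,"fingers":87},{"x":0,"y":0,"z":0,"wx":-0.12,"wy":0,"wz":0,"fingers":87},{"x":0,"y":0,"z":0,"wx":0,"wy":0,"wz":0,"fingers":87},{"x":0,"y":0,"z":0,"wx":0,"wy":0,"wz":0,"fingers":87}]'

```text
t: 1.83
eef_pos: [0.6107, 0.0725, 0.2225]
tool_rot: [[-0.0, 0.475, 0.88], [-0.0, 0.88, -0.475], [-1.0, -0.0, -0.0]]
wrist_force: [-0.1, 0.3, -0.1]
opening: 0.0869
```

carry_out --increments '[{"x":15,"y":0,"z":0,"wx":0,"wy":0,"wz":0,"fingers":87},{"x":20,"y":0,"z":0,"wx":0,"wy":0,"wz":0,"fingers":87},{"x":20,"y":0,"z":0,"wx":0,"wy":0,"wz":0,"fingers":87},{"x":20,"y":0,"z":0,"wx":0,"wy":0,"wz":0,"fingers":87},{"x":15,"y":0,"z":0,"wx":0,"wy":0,"wz":0,"fingers":87},{"x":0,"y":0,"z":0,"wx":0,"wy":0,"wz":0,"fingers":87},{"x":0,"y":0,"z":0,"wx":0,"wy":0,"wz":0,"fingers":87}]'

```text
t: 2.42
eef_pos: [0.6099, 0.0729, 0.1317]
tool_rot: [[-0.002, 0.474, 0.881], [-0.0, 0.881, -0.474], [-1.0, -0.001, -0.002]]
wrist_force: [0.0, -0.2, 0.3]
opening: 0.0868
```

carry_out --increments '[{"x":15,"y":0,"z":0,"wx":0,"wy":0,"wz":0,"fingers":87},{"x":15,"y":0,"z":0,"wx":0,"wy":0,"wz":0,"fingers":87},{"x":15,"y":0,"z":0,"wx":0,"wy":0,"wz":0,"fingers":87},{"x":10,"y":0,"z":0,"wx":0,"wy":0,"wz":0,"fingers":87},{"x":0,"y":0,"z":0,"wx":0,"wy":0,"wz":0,"fingers":87},{"x":0,"y":0,"z":0,"wx":0,"wy":0,"wz":0,"fingers":87},{"x":0,"y":0,"z":0,"wx":0,"wy":0,"wz":0,"fingers":87}]'

```text
t: 3.0
eef_pos: [0.6117, 0.0732, 0.0791]
tool_rot: [[0.002, 0.472, 0.882], [-0.0, 0.882, -0.472], [-1.0, 0.001, 0.002]]
wrist_force: [0.2, 0.2, 0.1]
opening: 0.0869
```

```bash
cat > st.py <<'E'
from h import *
s=arm.state();R=s["tool_rot"];p=np.array(s["eef_pos"])
print("t",round(s["t"],2),"p",p.round(4),"yaw",round(np.arctan2(R[1][1],R[0][1]),3),"F",np.round(s["wrist_force"],2),"M",np.round(s["moment"],3),"j6",round(s["joints"][5],3),"e6",round(s["effort"][5],3),"op",round(s["opening"],4))
E
python3 st.py
```

```text
t 3.0 p [0.6117 0.0732 0.0791] yaw 1.08 F [0.24 0.19 0.08] M [ 0.061 -0.059 -0.008] j6 -1.088 e6 0.008 op 0.0869
```

carry_out --increments '[{"x":2,"y":0,"z":0,"wx":0,"wy":0,"wz":0,"fingers":87},{"x":0,"y":0,"z":0,"wx":0,"wy":0,"wz":0,"fingers":70},{"x":0,"y":0,"z":0,"wx":0,"wy":0,"wz":0,"fingers":62},{"x":0,"y":0,"z":0,"wx":0,"wy":0,"wz":0,"fingers":50},{"x":0,"y":0,"z":0,"wx":0,"wy":0,"wz":0,"fingers":40},{"x":0,"y":0,"z":0,"wx":0,"wy":0,"wz":0,"fingers":40},{"x":0,"y":0,"z":0,"wx":0,"wy":0,"wz":0,"fingers":40},{"x":0,"y":0,"z":0,"wx":0,"wy":0,"wz":0,"fingers":40}]'

```text
t: 3.67
eef_pos: [0.6106, 0.0733, 0.0756]
tool_rot: [[0.0, 0.471, 0.882], [0.0, 0.882, -0.471], [-1.0, 0.0, 0.0]]
wrist_force: [0.8, 0.7, -0.3]
opening: 0.0556
```

```bash
python3 st.py
```

```text
t 3.67 p [0.6106 0.0733 0.0756] yaw 1.08 F [ 0.78  0.71 -0.34] M [ 0.137 -0.051 -0.031] j6 -1.089 e6 -0.015 op 0.0556
```

Gripped at 55.6 mm with the force near zero, so the grip is well centred. Next I'll turn clockwise.

carry_out --increments '[{"x":0,"y":0,"z":0,"wx":0.06,"wy":0,"wz":0,"fingers":40},{"x":0,"y":0,"z":0,"wx":0.06,"wy":0,"wz":0,"fingers":40},{"x":0,"y":0,"z":0,"wx":0.06,"wy":0,"wz":0,"fingers":40},{"x":0,"y":0,"z":0,"wx":0.06,"wy":0,"wz":0,"fingers":40},{"x":0,"y":0,"z":0,"wx":0.06,"wy":0,"wz":0,"fingers":40},{"x":0,"y":0,"z":0,"wx":0,"wy":0,"wz":0,"fingers":40},{"x":0,"y":0,"z":0,"wx":0,"wy":0,"wz":0,"fingers":40}]'

```text
t: 4.25
eef_pos: [0.6105, 0.073, 0.0756]
tool_rot: [[-0.0, 0.71, 0.704], [-0.0, 0.704, -0.71], [-1.0, -0.0, -0.0]]
wrist_force: [-0.6, -1.3, 1.7]
opening: 0.0556
```

```bash
python3 st.py
```

```text
t 4.25 p [0.6105 0.073  0.0756] yaw 0.782 F [-0.59 -1.35  1.72] M [-0.106  0.104 -0.072] j6 -0.79 e6 0.107 op 0.0556
```

carry_out --increments '[{"x":0,"y":0,"z":0,"wx":0.06,"wy":0,"wz":0,"fingers":40},{"x":0,"y":0,"z":0,"wx":0.06,"wy":0,"wz":0,"fingers":40},{"x":0,"y":0,"z":0,"wx":0.06,"wy":0,"wz":0,"fingers":40},{"x":0,"y":0,"z":0,"wx":0.06,"wy":0,"wz":0,"fingers":40},{"x":0,"y":0,"z":0,"wx":0,"wy":0,"wz":0,"fingers":40},{"x":0,"y":0,"z":0,"wx":0,"wy":0,"wz":0,"fingers":40}]'

```text
t: 4.75
eef_pos: [0.6103, 0.0729, 0.0756]
tool_rot: [[-0.001, 0.856, 0.516], [-0.0, 0.516, -0.856], [-1.0, -0.001, -0.0]]
wrist_force: [-2.6, -2.7, 2.8]
opening: 0.0551
```

```bash
python3 st.py
```

```text
t 4.75 p [0.6103 0.0729 0.0756] yaw 0.543 F [-2.58 -2.74  2.77] M [-0.354  0.439 -0.116] j6 -0.552 e6 0.093 op 0.0551
```

The joint-6 effort reads about 0.10, which matches the drag. The seat can come from 0.6 rad on, so from here I'll take small steps with a reading after each.

carry_out --increments '[{"x":0,"y":0,"z":0,"wx":0.04,"wy":0,"wz":0,"fingers":40},{"x":0,"y":0,"z":0,"wx":0.04,"wy":0,"wz":0,"fingers":40},{"x":0,"y":0,"z":0,"wx":0,"wy":0,"wz":0,"fingers":40},{"x":0,"y":0,"z":0,"wx":0,"wy":0,"wz":0,"fingers":40}]'

```text
t: 5.08
eef_pos: [0.6102, 0.0729, 0.0755]
tool_rot: [[-0.001, 0.895, 0.446], [-0.0, 0.446, -0.895], [-1.0, -0.001, -0.0]]
wrist_force: [-4.6, -2.5, 4.5]
opening: 0.0555
```

```bash
python3 st.py
```

```text
t 5.08 p [0.6102 0.0729 0.0755] yaw 0.463 F [-4.64 -2.53  4.48] M [-0.455  0.647 -0.074] j6 -0.472 e6 0.016 op 0.0555
```

carry_out --increments '[{"x":0,"y":0,"z":0,"wx":0.04,"wy":0,"wz":0,"fingers":40},{"x":0,"y":0,"z":0,"wx":0.04,"wy":0,"wz":0,"fingers":40},{"x":0,"y":0,"z":0,"wx":0,"wy":0,"wz":0,"fingers":40},{"x":0,"y":0,"z":0,"wx":0,"wy":0,"wz":0,"fingers":40}]'

```text
t: 5.42
eef_pos: [0.6102, 0.0728, 0.0756]
tool_rot: [[-0.001, 0.928, 0.373], [-0.001, 0.373, -0.928], [-1.0, -0.001, 0.0]]
wrist_force: [-4.6, -2.3, 3.7]
opening: 0.0552
```

```bash
python3 st.py
```

```text
t 5.42 p [0.6102 0.0728 0.0756] yaw 0.382 F [-4.63 -2.35  3.7 ] M [-0.496  0.726 -0.077] j6 -0.391 e6 -0.015 op 0.0552
```

```bash
cat > st.py <<'E'
from h import *
import sys
L=[]
for k in range(int(sys.argv[1]) if len(sys.argv)>1 else 3):
    arm.get_image("side"); s=arm.state(); L.append([*s["wrist_force"],*s["moment"],s["effort"][5],s["joints"][5],s["opening"]])
L=np.array(L);R=s["tool_rot"]
print("t",round(s["t"],2),"p",np.round(s["eef_pos"],4),"yaw",round(np.arctan2(R[1][1],R[0][1]),3))
print("mean F M e6 j6 op",L.mean(0).round(4),"\nMz",L[:,5].round(3),"e6",L[:,6].round(3))
E
python3 st.py 5
```

```text
t 5.67 p [0.6102 0.0728 0.0756] yaw 0.382
mean F M e6 j6 op [-4.2644 -3.0353  4.6553 -0.5134  0.7404 -0.1012 -0.0898 -0.3913  0.0554] 
Mz [-0.063 -0.174 -0.11  -0.091 -0.069] e6 [-0.077 -0.091 -0.094 -0.094 -0.093]
```

carry_out --increments '[{"x":0,"y":0,"z":0,"wx":0.02,"wy":0,"wz":0,"fingers":40},{"x":0,"y":0,"z":0,"wx":0.02,"wy":0,"wz":0,"fingers":40},{"x":0,"y":0,"z":0,"wx":0.02,"wy":0,"wz":0,"fingers":40},{"x":0,"y":0,"z":0,"wx":0.02,"wy":0,"wz":0,"fingers":40},{"x":0,"y":0,"z":0,"wx":0.02,"wy":0,"wz":0,"fingers":40}]'

```text
t: 6.08
eef_pos: [0.6101, 0.0728, 0.0756]
tool_rot: [[-0.001, 0.961, 0.278], [-0.001, 0.278, -0.961], [-1.0, -0.001, 0.0]]
wrist_force: [-4.5, -3.0, 4.5]
opening: 0.0552
```

```bash
python3 -c "
from h import *
s=arm.state();print(s['moment'],s['effort'][5],s['joints'][5],s['qvel'][5])"; python3 st.py 6
```

```text
[-0.56345274  0.79126833  0.10576439] -0.20790099631994963 -0.2906865059469936 0.2382952859240321
t 6.38 p [0.6101 0.0728 0.0756] yaw 0.282
mean F M e6 j6 op [-4.4667 -3.1104  4.2597 -0.5591  0.7945 -0.0733 -0.0407 -0.2909  0.0555] 
Mz [-0.046 -0.058 -0.105 -0.06  -0.044 -0.128] e6 [-0.039  0.098 -0.037 -0.081 -0.092 -0.093]
```

While moving Mz is +0.10 (drag); at rest it bounces to about −0.09. So the rest reading is seat torque − 0.1, and a rise there signals the seat.

carry_out --increments '[{"x":0,"y":0,"z":0,"wx":0.02,"wy":0,"wz":0,"fingers":40},{"x":0,"y":0,"z":0,"wx":0.02,"wy":0,"wz":0,"fingers":40},{"x":0,"y":0,"z":0,"wx":0.02,"wy":0,"wz":0,"fingers":40},{"x":0,"y":0,"z":0,"wx":0.02,"wy":0,"wz":0,"fingers":40}]'

```text
t: 6.72
eef_pos: [0.61, 0.0728, 0.0755]
tool_rot: [[-0.002, 0.98, 0.201], [-0.001, 0.201, -0.98], [-1.0, -0.002, 0.0]]
wrist_force: [-4.8, -2.2, 5.2]
opening: 0.0554
```

```bash
python3 -c "
from h import *
s=arm.state();print('mov',s['moment'][2])"; python3 st.py 4
```

```text
mov 0.1253740409807491
t 6.92 p [0.61   0.0728 0.0756] yaw 0.202
mean F M e6 j6 op [-4.7087 -3.367   4.2895 -0.5651  0.8322 -0.0907 -0.0149 -0.2106  0.0553] 
Mz [-0.042 -0.145 -0.076 -0.1  ] e6 [-0.04   0.098 -0.037 -0.081]
```

carry_out --increments '[{"x":0,"y":0,"z":0,"wx":0.02,"wy":0,"wz":0,"fingers":40},{"x":0,"y":0,"z":0,"wx":0.02,"wy":0,"wz":0,"fingers":40},{"x":0,"y":0,"z":0,"wx":0.02,"wy":0,"wz":0,"fingers":40},{"x":0,"y":0,"z":0,"wx":0.02,"wy":0,"wz":0,"fingers":40}]'

```text
t: 7.25
eef_pos: [0.6099, 0.0728, 0.0756]
tool_rot: [[-0.002, 0.993, 0.122], [-0.001, 0.122, -0.993], [-1.0, -0.002, 0.001]]
wrist_force: [-5.0, -3.2, 5.5]
opening: 0.0556
```

```bash
python3 -c "
from h import *
s=arm.state();print('mov',s['moment'][2])"; python3 st.py 4
```

```text
mov 0.06973123143845644
t 7.45 p [0.6099 0.0728 0.0756] yaw 0.122
mean F M e6 j6 op [-5.2322 -3.6873  4.8823 -0.5808  0.9094 -0.0714 -0.0148 -0.1306  0.0555] 
Mz [ 0.011 -0.115 -0.099 -0.083] e6 [-0.04   0.098 -0.037 -0.081]
```

carry_out --increments '[{"x":0,"y":0,"z":0,"wx":0.02,"wy":0,"wz":0,"fingers":40},{"x":0,"y":0,"z":0,"wx":0.02,"wy":0,"wz":0,"fingers":40},{"x":0,"y":0,"z":0,"wx":0.02,"wy":0,"wz":0,"fingers":40},{"x":0,"y":0,"z":0,"wx":0.02,"wy":0,"wz":0,"fingers":40}]'

```text
t: 7.78
eef_pos: [0.6098, 0.0728, 0.0755]
tool_rot: [[-0.002, 0.999, 0.042], [-0.001, 0.042, -0.999], [-1.0, -0.002, 0.001]]
wrist_force: [-6.0, -3.9, 5.4]
opening: 0.0555
```

```bash
sed -i '3i print("mov",arm.state()["moment"][2].round(3))' st.py; python3 st.py 4
```

```text
mov 0.094
t 7.98 p [0.6098 0.0728 0.0755] yaw 0.042
mean F M e6 j6 op [-5.4083 -3.2366  4.9729 -0.5937  0.9615 -0.0477 -0.0148 -0.0506  0.0553] 
Mz [-0.037 -0.015 -0.068 -0.071] e6 [-0.04   0.098 -0.037 -0.081]
```

carry_out --increments '[{"x":0,"y":0,"z":0,"wx":0.02,"wy":0,"wz":0,"fingers":40},{"x":0,"y":0,"z":0,"wx":0.02,"wy":0,"wz":0,"fingers":40},{"x":0,"y":0,"z":0,"wx":0.02,"wy":0,"wz":0,"fingers":40},{"x":0,"y":0,"z":0,"wx":0.02,"wy":0,"wz":0,"fingers":40}]'

```text
t: 8.32
eef_pos: [0.6097, 0.0727, 0.0755]
tool_rot: [[-0.002, 0.999, -0.038], [-0.001, -0.038, -0.999], [-1.0, -0.002, 0.001]]
wrist_force: [-6.4, -3.4, 5.1]
opening: 0.0551
```

```bash
python3 st.py 4
```

```text
mov 0.139
t 8.52 p [0.6098 0.0728 0.0756] yaw -0.038
mean F M e6 j6 op [-6.2915 -3.811   5.1167 -0.6044  1.0222 -0.076  -0.0148  0.0294  0.0553] 
Mz [ 0.016 -0.108 -0.111 -0.102] e6 [-0.04   0.098 -0.037 -0.081]
```

carry_out --increments '[{"x":0,"y":0,"z":0,"wx":0.02,"wy":0,"wz":0,"fingers":40},{"x":0,"y":0,"z":0,"wx":0.02,"wy":0,"wz":0,"fingers":40},{"x":0,"y":0,"z":0,"wx":0.02,"wy":0,"wz":0,"fingers":40},{"x":0,"y":0,"z":0,"wx":0.02,"wy":0,"wz":0,"fingers":40}]'

```text
t: 8.85
eef_pos: [0.6097, 0.0728, 0.0756]
tool_rot: [[-0.002, 0.993, -0.118], [-0.001, -0.118, -0.993], [-1.0, -0.002, 0.001]]
wrist_force: [-5.4, -4.3, 5.5]
opening: 0.055
```

```bash
python3 st.py 4
```

```text
mov 0.105
t 9.05 p [0.6097 0.0728 0.0755] yaw -0.118
mean F M e6 j6 op [-6.3575 -3.8126  5.7662 -0.5823  1.0263 -0.0531  0.0115  0.1093  0.0553] 
Mz [-0.042 -0.098 -0.06  -0.012] e6 [-0.012  0.125 -0.011 -0.056]
```

carry_out --increments '[{"x":0,"y":0,"z":0,"wx":0.02,"wy":0,"wz":0,"fingers":40},{"x":0,"y":0,"z":0,"wx":0.02,"wy":0,"wz":0,"fingers":40},{"x":0,"y":0,"z":0,"wx":0.02,"wy":0,"wz":0,"fingers":40},{"x":0,"y":0,"z":0,"wx":0.02,"wy":0,"wz":0,"fingers":40}]'

```text
t: 9.38
eef_pos: [0.6096, 0.0728, 0.0755]
tool_rot: [[-0.002, 0.981, -0.196], [-0.001, -0.197, -0.981], [-1.0, -0.002, 0.001]]
wrist_force: [-7.0, -3.2, 6.3]
opening: 0.0557
```

```bash
python3 st.py 4
```

```text
mov 0.203
t 9.58 p [0.6096 0.0728 0.0755] yaw -0.197
mean F M e6 j6 op [-7.0091 -3.0937  5.779  -0.6284  1.0387  0.0346  0.111   0.1892  0.0553] 
Mz [ 0.114 -0.037  0.015  0.046] e6 [0.088 0.225 0.088 0.044]
```

The seat was met at j6 ≈ 0.09, and the seat torque is now about 0.13 N m by both Mz and e6. A touch more, then let go.

carry_out --increments '[{"x":0,"y":0,"z":0,"wx":0.02,"wy":0,"wz":0,"fingers":40},{"x":0,"y":0,"z":0,"wx":0,"wy":0,"wz":0,"fingers":40},{"x":0,"y":0,"z":0,"wx":0,"wy":0,"wz":0,"fingers":40}]'

```text
t: 9.83
eef_pos: [0.6096, 0.0728, 0.0755]
tool_rot: [[-0.002, 0.976, -0.216], [-0.001, -0.216, -0.976], [-1.0, -0.002, 0.001]]
wrist_force: [-8.0, -2.6, 5.0]
opening: 0.0557
```

```bash
python3 st.py 4
```

```text
mov 0.061
t 10.03 p [0.6096 0.0728 0.0755] yaw -0.217
mean F M e6 j6 op [-6.8842 -3.4134  5.7445 -0.6141  1.0129  0.0775  0.0591  0.2084  0.0552] 
Mz [0.077 0.075 0.054 0.103] e6 [0.063 0.058 0.058 0.058]
```

carry_out --increments '[{"x":0,"y":0,"z":0,"wx":0,"wy":0,"wz":0,"fingers":60},{"x":0,"y":0,"z":0,"wx":0,"wy":0,"wz":0,"fingers":70},{"x":0,"y":0,"z":0,"wx":0,"wy":0,"wz":0,"fingers":80},{"x":0,"y":0,"z":0,"wx":0,"wy":0,"wz":0,"fingers":87},{"x":0,"y":0,"z":0,"wx":0,"wy":0,"wz":0,"fingers":87},{"x":0,"y":0,"z":0,"wx":0,"wy":0,"wz":0,"fingers":87},{"x":0,"y":0,"z":0,"wx":0,"wy":0,"wz":0,"fingers":87},{"x":0,"y":0,"z":0,"wx":0,"wy":0,"wz":0,"fingers":87}]'

```text
t: 10.7
eef_pos: [0.6106, 0.0733, 0.0755]
tool_rot: [[0.0, 0.976, -0.218], [0.0, -0.218, -0.976], [-1.0, 0.0, -0.0]]
wrist_force: [-0.4, -0.6, 0.1]
opening: 0.0861
```

```bash
python3 st.py 3
```

```text
mov -0.021
t 10.85 p [0.6106 0.0732 0.0755] yaw -0.22
mean F M e6 j6 op [ 0.0249  0.3468  0.5259  0.0247 -0.0035 -0.003  -0.0016  0.2111  0.0866] 
Mz [ 0.004 -0.003 -0.01 ] e6 [-0.002 -0.002 -0.001]
```

Let go cleanly with zero force. The gripped position showed the axis nearer (0.6096, 0.0728), so I'll correct for that, rise to the fine knob and check the coarse index line.

carry_out --increments '[{"x":-8,"y":0,"z":0,"wx":0,"wy":0,"wz":0,"fingers":87},{"x":-10,"y":0,"z":0,"wx":0,"wy":0,"wz":0,"fingers":87},{"x":-8,"y":-0.5,"z":0.4,"wx":0,"wy":0,"wz":0,"fingers":87},{"x":-3.5,"y":-0.5,"z":0.4,"wx":0,"wy":0,"wz":0,"fingers":87},{"x":0,"y":0,"z":0,"wx":0,"wy":0,"wz":0,"fingers":87},{"x":0,"y":0,"z":0,"wx":0,"wy":0,"wz":0,"fingers":87}]'

```text
t: 11.35
eef_pos: [0.6098, 0.0726, 0.1058]
tool_rot: [[0.001, 0.976, -0.218], [-0.0, -0.218, -0.976], [-1.0, 0.001, -0.0]]
wrist_force: [-0.4, -0.0, 0.3]
opening: 0.0871
```

```bash
python3 st.py 2
python3 - <<'E'
from h import *
s=arm.state();W=arm.camera_info("wrist");w=arm.get_image("wrist");p=s["eef_pos"]
print(proj(W,(p[0],p[1],.13)),proj(W,(p[0],p[1],.1)))
u,v=map(int,proj(W,(p[0],p[1],.115)));y=max(0,min(420-180,v-100));x=u-120
cv2.imwrite("pics/f.png",cv2.resize(w[y:y+180,x:x+240],(800,600),interpolation=cv2.INTER_CUBIC));print(x,y)
E
```

```text
mov -0.002
t 11.45 p [0.6092 0.0726 0.1048] yaw -0.22
mean F M e6 j6 op [ 0.1337 -0.026   0.0201  0.0376  0.0161 -0.0085  0.      0.2102  0.0867] 
Mz [-0.03   0.014] e6 [-0.  0.]
(np.float64(280.25065238162335), np.float64(285.9538472080851)) (np.float64(280.37294440451586), np.float64(259.3906781511285))
160 171
```

View pics/f.png

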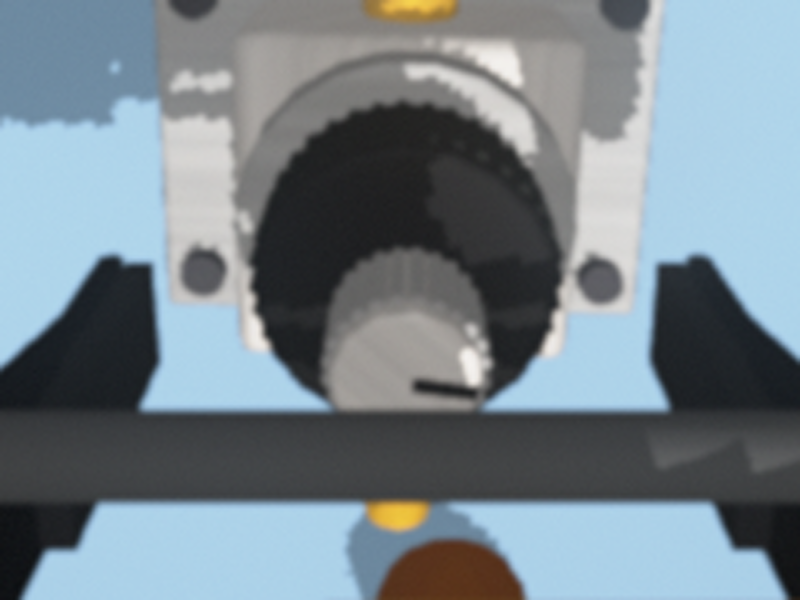

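The fine knob stands central between the fingers (column about 281, against 280 projected). Its own index line is unchanged. The coarse line has turned out of its old place, behind the gripper bar. Closing on the fine knob.

carry_out --increments '[{"x":0,"y":0,"z":0,"wx":0,"wy":0,"wz":0,"fingers":70},{"x":0,"y":0,"z":0,"wx":0,"wy":0,"wz":0,"fingers":55},{"x":0,"y":0,"z":0,"wx":0,"wy":0,"wz":0,"fingers":42},{"x":0,"y":0,"z":0,"wx":0,"wy":0,"wz":0,"fingers":32},{"x":0,"y":0,"z":0,"wx":0,"wy":0,"wz":0,"fingers":26},{"x":0,"y":0,"z":0,"wx":0,"wy":0,"wz":0,"fingers":20},{"x":0,"y":0,"z":0,"wx":0,"wy":0,"wz":0,"fingers":12},{"x":0,"y":0,"z":0,"wx":0,"wy":0,"wz":0,"fingers":12},{"x":0,"y":0,"z":0,"wx":0,"wy":0,"wz":0,"fingers":12},{"x":0,"y":0,"z":0,"wx":0,"wy":0,"wz":0,"fingers":12}]'

```text
t: 12.33
eef_pos: [0.6095, 0.0726, 0.1051]
tool_rot: [[0.0, 0.976, -0.218], [0.0, -0.218, -0.976], [-1.0, 0.0, -0.0]]
wrist_force: [-0.6, -0.5, 0.7]
opening: 0.0284
```

```bash
python3 st.py 4
```

```text
mov -0.042
t 12.53 p [0.6095 0.0726 0.1051] yaw -0.22
mean F M e6 j6 op [ 0.1224 -0.3799  0.076  -0.0066 -0.0035 -0.0444  0.0004  0.2102  0.0234] 
Mz [-0.095 -0.009 -0.044 -0.03 ] e6 [0.    0.    0.    0.001]
```

carry_out --increments '[{"x":0,"y":0,"z":0,"wx":0.04,"wy":0,"wz":0,"fingers":12},{"x":0,"y":0,"z":0,"wx":0.04,"wy":0,"wz":0,"fingers":12},{"x":0,"y":0,"z":0,"wx":0.04,"wy":0,"wz":0,"fingers":12},{"x":0,"y":0,"z":0,"wx":0.04,"wy":0,"wz":0,"fingers":12},{"x":0,"y":0,"z":0,"wx":0.04,"wy":0,"wz":0,"fingers":12},{"x":0,"y":0,"z":0,"wx":0.04,"wy":0,"wz":0,"fingers":12},{"x":0,"y":0,"z":0,"wx":0.04,"wy":0,"wz":0,"fingers":12},{"x":0,"y":0,"z":0,"wx":0.02,"wy":0,"wz":0,"fingers":12},{"x":0,"y":0,"z":0,"wx":0,"wy":0,"wz":0,"fingers":12}]'

```text
t: 13.28
eef_pos: [0.6092, 0.0728, 0.105]
tool_rot: [[-0.001, 0.868, -0.497], [0.0, -0.497, -0.868], [-1.0, -0.001, 0.0]]
wrist_force: [-1.4, 0.6, 1.1]
opening: 0.0232
```

```bash
python3 st.py 4
```

```text
mov -0.027
t 13.48 p [0.6092 0.0728 0.105 ] yaw -0.519
mean F M e6 j6 op [-2.4349  0.6341  1.7857  0.097   0.4163 -0.0166  0.0186  0.5095  0.0231] 
Mz [-0.014 -0.089  0.026  0.011] e6 [ 0.112 -0.001 -0.025 -0.012]
```

carry_out --increments '[{"x":0,"y":0,"z":0,"wx":0.02,"wy":0,"wz":0,"fingers":12},{"x":0,"y":0,"z":0,"wx":0.02,"wy":0,"wz":0,"fingers":12},{"x":0,"y":0,"z":0,"wx":0.02,"wy":0,"wz":0,"fingers":12},{"x":0,"y":0,"z":0,"wx":0.02,"wy":0,"wz":0,"fingers":12}]'

```text
t: 13.82
eef_pos: [0.6091, 0.0728, 0.105]
tool_rot: [[-0.001, 0.824, -0.566], [0.0, -0.566, -0.824], [-1.0, -0.001, 0.0]]
wrist_force: [-4.4, 2.2, 3.1]
opening: 0.0232
```

```bash
python3 st.py 4
```

```text
mov 0.079
t 14.02 p [0.6091 0.0728 0.105 ] yaw -0.6
mean F M e6 j6 op [-4.7388  1.7491  3.3453  0.2429  0.8918 -0.0175  0.0522  0.5913  0.0233] 
Mz [ 0.044 -0.019 -0.038 -0.056] e6 [-0.085  0.229  0.069 -0.004]
```

carry_out --increments '[{"x":0,"y":0,"z":0,"wx":0.02,"wy":0,"wz":0,"fingers":12},{"x":0,"y":0,"z":0,"wx":0.02,"wy":0,"wz":0,"fingers":12},{"x":0,"y":0,"z":0,"wx":0.02,"wy":0,"wz":0,"fingers":12},{"x":0,"y":0,"z":0,"wx":0.02,"wy":0,"wz":0,"fingers":12}]'

```text
t: 14.35
eef_pos: [0.6091, 0.0729, 0.105]
tool_rot: [[-0.001, 0.777, -0.629], [0.0, -0.629, -0.777], [-1.0, -0.001, 0.0]]
wrist_force: [-5.8, 2.4, 4.4]
opening: 0.0235
```

```bash
python3 st.py 4
```

```text
mov 0.023
t 14.55 p [0.6091 0.0728 0.105 ] yaw -0.68
mean F M e6 j6 op [-5.2239e+00  1.6775e+00  4.0217e+00  2.7910e-01  9.4250e-01  1.0000e-04
  5.1400e-02  6.7080e-01  2.3300e-02] 
Mz [ 0.001  0.03  -0.024 -0.007] e6 [-0.031  0.201  0.043 -0.008]
```

carry_out --increments '[{"x":0,"y":0,"z":0,"wx":0.02,"wy":0,"wz":0,"fingers":12},{"x":0,"y":0,"z":0,"wx":0.02,"wy":0,"wz":0,"fingers":12},{"x":0,"y":0,"z":0,"wx":0.02,"wy":0,"wz":0,"fingers":12},{"x":0,"y":0,"z":0,"wx":0.02,"wy":0,"wz":0,"fingers":12}]'

```text
t: 14.88
eef_pos: [0.609, 0.0729, 0.105]
tool_rot: [[-0.001, 0.724, -0.689], [0.0, -0.689, -0.724], [-1.0, -0.001, 0.0]]
wrist_force: [-6.1, 0.9, 4.5]
opening: 0.023
```

```bash
python3 st.py 4
```

```text
mov 0.031
t 15.08 p [0.609  0.0729 0.105 ] yaw -0.76
mean F M e6 j6 op [-5.2809  1.6084  3.8857  0.3378  1.0015  0.0073  0.0515  0.7508  0.0231] 
Mz [ 0.048 -0.017 -0.039  0.038] e6 [-0.031  0.201  0.044 -0.008]
```

carry_out --increments '[{"x":0,"y":0,"z":0,"wx":0.02,"wy":0,"wz":0,"fingers":12},{"x":0,"y":0,"z":0,"wx":0.02,"wy":0,"wz":0,"fingers":12},{"x":0,"y":0,"z":0,"wx":0.02,"wy":0,"wz":0,"fingers":12},{"x":0,"y":0,"z":0,"wx":0.02,"wy":0,"wz":0,"fingers":12}]'

```text
t: 15.42
eef_pos: [0.6089, 0.073, 0.105]
tool_rot: [[-0.001, 0.667, -0.745], [0.0, -0.745, -0.667], [-1.0, -0.001, 0.001]]
wrist_force: [-5.8, 1.9, 4.4]
opening: 0.023
```

```bash
python3 st.py 4
```

```text
mov 0.029
t 15.62 p [0.6089 0.0729 0.105 ] yaw -0.84
mean F M e6 j6 op [-5.6218  1.7901  4.246   0.3517  1.0414 -0.011   0.0517  0.8308  0.0231] 
Mz [ 0.024  0.005 -0.029 -0.045] e6 [-0.03   0.201  0.044 -0.008]
```

The e6 pattern repeats to within 0.001, so any shift from a mean of 0.0515 is seat torque.

carry_out --increments '[{"x":0,"y":0,"z":0,"wx":0.02,"wy":0,"wz":0,"fingers":12},{"x":0,"y":0,"z":0,"wx":0.02,"wy":0,"wz":0,"fingers":12},{"x":0,"y":0,"z":0,"wx":0.02,"wy":0,"wz":0,"fingers":12},{"x":0,"y":0,"z":0,"wx":0.02,"wy":0,"wz":0,"fingers":12}]'

```text
t: 15.95
eef_pos: [0.6089, 0.073, 0.105]
tool_rot: [[-0.001, 0.605, -0.796], [0.001, -0.796, -0.605], [-1.0, -0.001, 0.001]]
wrist_force: [-5.8, 2.8, 4.1]
opening: 0.0231
```

```bash
python3 st.py 4
```

```text
mov 0.073
t 16.15 p [0.6089 0.073  0.105 ] yaw -0.92
mean F M e6 j6 op [-5.3939  2.1958  4.4159  0.3844  1.1112  0.0144  0.0517  0.9108  0.0234] 
Mz [ 0.033  0.05  -0.002 -0.023] e6 [-0.03   0.201  0.044 -0.008]
```

carry_out --increments '[{"x":0,"y":0,"z":0,"wx":0.02,"wy":0,"wz":0,"fingers":12},{"x":0,"y":0,"z":0,"wx":0.02,"wy":0,"wz":0,"fingers":12},{"x":0,"y":0,"z":0,"wx":0.02,"wy":0,"wz":0,"fingers":12},{"x":0,"y":0,"z":0,"wx":0.02,"wy":0,"wz":0,"fingers":12}]'

```text
t: 16.48
eef_pos: [0.6088, 0.0731, 0.105]
tool_rot: [[-0.001, 0.54, -0.842], [0.001, -0.842, -0.54], [-1.0, -0.001, 0.001]]
wrist_force: [-5.7, 2.7, 5.9]
opening: 0.0234
```

```bash
python3 st.py 4
```

```text
mov 0.084
t 16.68 p [0.6088 0.0731 0.105 ] yaw -1.0
mean F M e6 j6 op [-6.0933  2.6978  4.7264  0.4205  1.1235 -0.0194  0.0516  0.9908  0.0231] 
Mz [ 0.019 -0.007 -0.057 -0.031] e6 [-0.03   0.201  0.044 -0.008]
```

carry_out --increments '[{"x":0,"y":0,"z":0,"wx":0.02,"wy":0,"wz":0,"fingers":12},{"x":0,"y":0,"z":0,"wx":0.02,"wy":0,"wz":0,"fingers":12},{"x":0,"y":0,"z":0,"wx":0.02,"wy":0,"wz":0,"fingers":12},{"x":0,"y":0,"z":0,"wx":0.02,"wy":0,"wz":0,"fingers":12}]'

```text
t: 17.02
eef_pos: [0.6088, 0.0732, 0.105]
tool_rot: [[-0.001, 0.471, -0.882], [0.001, -0.882, -0.471], [-1.0, -0.001, 0.001]]
wrist_force: [-6.1, 3.2, 3.6]
opening: 0.0233
```

```bash
python3 st.py 4
```

```text
mov 0.094
t 17.22 p [0.6088 0.0732 0.105 ] yaw -1.08
mean F M e6 j6 op [-6.0648  2.6217  4.3276  0.4789  1.1899  0.0108  0.0515  1.0708  0.0231] 
Mz [ 0.03  -0.004  0.017  0.   ] e6 [-0.031  0.201  0.044 -0.008]
```

carry_out --increments '[{"x":0,"y":0,"z":0,"wx":0.02,"wy":0,"wz":0,"fingers":12},{"x":0,"y":0,"z":0,"wx":0.02,"wy":0,"wz":0,"fingers":12},{"x":0,"y":0,"z":0,"wx":0.02,"wy":0,"wz":0,"fingers":12},{"x":0,"y":0,"z":0,"wx":0.02,"wy":0,"wz":0,"fingers":12}]'

```text
t: 17.55
eef_pos: [0.6087, 0.0733, 0.105]
tool_rot: [[-0.002, 0.399, -0.917], [0.001, -0.917, -0.399], [-1.0, -0.001, 0.001]]
wrist_force: [-6.6, 2.9, 5.0]
opening: 0.0232
```

```bash
python3 st.py 4
```

```text
mov 0.091
t 17.75 p [0.6088 0.0732 0.105 ] yaw -1.16
mean F M e6 j6 op [-5.8178  2.7399  4.3487  0.5094  1.1933  0.008   0.0514  1.1508  0.0233] 
Mz [ 0.047  0.016 -0.042  0.011] e6 [-0.031  0.201  0.043 -0.008]
```

carry_out --increments '[{"x":0,"y":0,"z":0,"wx":0.02,"wy":0,"wz":0,"fingers":12},{"x":0,"y":0,"z":0,"wx":0.02,"wy":0,"wz":0,"fingers":12},{"x":0,"y":0,"z":0,"wx":0.02,"wy":0,"wz":0,"fingers":12},{"x":0,"y":0,"z":0,"wx":0.02,"wy":0,"wz":0,"fingers":12}]'

```text
t: 18.08
eef_pos: [0.6087, 0.0734, 0.105]
tool_rot: [[-0.002, 0.324, -0.946], [0.001, -0.946, -0.324], [-1.0, -0.001, 0.001]]
wrist_force: [-6.8, 3.6, 4.5]
opening: 0.0233
```

```bash
python3 st.py 4
```

```text
mov 0.036
t 18.28 p [0.6087 0.0733 0.105 ] yaw -1.24
mean F M e6 j6 op [-6.4086  3.2917  5.0147  0.5586  1.2066 -0.0344  0.0512  1.2308  0.0231] 
Mz [-0.009 -0.016 -0.066 -0.047] e6 [-0.031  0.201  0.043 -0.008]
```

carry_out --increments '[{"x":0,"y":0,"z":0,"wx":0.02,"wy":0,"wz":0,"fingers":12},{"x":0,"y":0,"z":0,"wx":0.02,"wy":0,"wz":0,"fingers":12},{"x":0,"y":0,"z":0,"wx":0.02,"wy":0,"wz":0,"fingers":12},{"x":0,"y":0,"z":0,"wx":0.02,"wy":0,"wz":0,"fingers":12}]'

```text
t: 18.62
eef_pos: [0.6087, 0.0734, 0.105]
tool_rot: [[-0.002, 0.248, -0.969], [0.001, -0.969, -0.248], [-1.0, -0.001, 0.001]]
wrist_force: [-6.8, 2.9, 4.7]
opening: 0.023
```

```bash
python3 st.py 4
```

```text
mov 0.077
t 18.82 p [0.6087 0.0734 0.105 ] yaw -1.32
mean F M e6 j6 op [-6.8146  3.5429  4.9174  0.6282  1.2149  0.0158  0.0703  1.3108  0.0231] 
Mz [ 0.077 -0.019 -0.003  0.008] e6 [-0.012  0.22   0.062  0.01 ]
```

The seat has just been met: e6 is up 0.019 N m, which puts it at j6 ≈ 1.287. Another 0.08 rad gives about 0.083 on the seat, or 0.14 at the hand.

carry_out --increments '[{"x":0,"y":0,"z":0,"wx":0.02,"wy":0,"wz":0,"fingers":12},{"x":0,"y":0,"z":0,"wx":0.02,"wy":0,"wz":0,"fingers":12},{"x":0,"y":0,"z":0,"wx":0.02,"wy":0,"wz":0,"fingers":12},{"x":0,"y":0,"z":0,"wx":0.02,"wy":0,"wz":0,"fingers":12}]'

```text
t: 19.15
eef_pos: [0.6086, 0.0735, 0.105]
tool_rot: [[-0.002, 0.17, -0.986], [0.001, -0.986, -0.17], [-1.0, -0.001, 0.002]]
wrist_force: [-6.7, 4.1, 4.2]
opening: 0.0233
```

```bash
python3 st.py 4
```

```text
mov 0.109
t 19.35 p [0.6086 0.0735 0.105 ] yaw -1.4
mean F M e6 j6 op [-6.9803  3.5837  4.9212  0.648   1.236   0.0443  0.1026  1.3907  0.0231] 
Mz [ 0.108  0.05   0.039 -0.019] e6 [0.02  0.253 0.095 0.043]
```

The rise is only 0.051, so the seat torque is about 0.05–0.08, on the low side. I'll go a little further.

carry_out --increments '[{"x":0,"y":0,"z":0,"wx":0.01,"wy":0,"wz":0,"fingers":12},{"x":0,"y":0,"z":0,"wx":0.02,"wy":0,"wz":0,"fingers":12},{"x":0,"y":0,"z":0,"wx":0.02,"wy":0,"wz":0,"fingers":12}]'

```text
t: 19.6
eef_pos: [0.6086, 0.0735, 0.105]
tool_rot: [[-0.002, 0.12, -0.993], [0.001, -0.993, -0.12], [-1.0, -0.001, 0.002]]
wrist_force: [-7.3, 4.0, 5.0]
opening: 0.0233
```

```bash
python3 st.py 8
```

```text
mov 0.144
t 20.0 p [0.6086 0.0736 0.105 ] yaw -1.449
mean F M e6 j6 op [-6.9597  3.6501  5.3043  0.6432  1.2808  0.0558  0.0832  1.4403  0.0232] 
Mz [ 0.088  0.077  0.07  -0.002  0.063  0.072  0.006  0.073] e6 [0.033 0.27  0.112 0.061 0.049 0.047 0.047 0.047]
```

Mz reads 0.144 N m while moving, at the aim of 0.14, and the seat torque is about 0.07–0.12, well under 0.25. I'll let go and rise straight up.

carry_out --increments '[{"x":0,"y":0,"z":0,"wx":0,"wy":0,"wz":0,"fingers":28},{"x":0,"y":0,"z":0,"wx":0,"wy":0,"wz":0,"fingers":40},{"x":0,"y":0,"z":0,"wx":0,"wy":0,"wz":0,"fingers":55},{"x":0,"y":0,"z":0,"wx":0,"wy":0,"wz":0,"fingers":70},{"x":0,"y":0,"z":0,"wx":0,"wy":0,"wz":0,"fingers":70},{"x":0,"y":0,"z":0,"wx":0,"wy":0,"wz":0,"fingers":70},{"x":0,"y":0,"z":0,"wx":0,"wy":0,"wz":0,"fingers":70}]'

```text
t: 20.58
eef_pos: [0.6096, 0.0725, 0.105]
tool_rot: [[0.0, 0.12, -0.993], [-0.0, -0.993, -0.12], [-1.0, 0.0, -0.0]]
wrist_force: [0.4, 1.1, 0.6]
opening: 0.0601
```

carry_out --increments '[{"x":-10,"y":0,"z":0,"wx":0,"wy":0,"wz":0,"fingers":70},{"x":-20,"y":0,"z":0,"wx":0,"wy":0,"wz":0,"fingers":70},{"x":-25,"y":0,"z":0,"wx":0,"wy":0,"wz":0,"fingers":70},{"x":-25,"y":0,"z":0,"wx":0,"wy":0,"wz":0,"fingers":70},{"x":-25,"y":0,"z":0,"wx":0,"wy":0,"wz":0,"fingers":70},{"x":-15,"y":0,"z":0,"wx":0,"wy":0,"wz":0,"fingers":70},{"x":0,"y":0,"z":0,"wx":0,"wy":0,"wz":0,"fingers":70},{"x":0,"y":0,"z":0,"wx":0,"wy":0,"wz":0,"fingers":70},{"x":0,"y":0,"z":0,"wx":0,"wy":0,"wz":0,"fingers":70}]'

```text
t: 21.33
eef_pos: [0.6088, 0.0726, 0.2239]
tool_rot: [[-0.002, 0.12, -0.993], [0.0, -0.993, -0.12], [-1.0, -0.0, 0.002]]
wrist_force: [-0.2, -0.7, 0.4]
opening: 0.0701
```

```bash
python3 st.py 2
python3 - <<'E'
from h import *
s=arm.state();W=arm.camera_info("wrist");w=arm.get_image("wrist");p=s["eef_pos"]
u,v=map(int,proj(W,(.609,.073,.115)));x=u-80;y=max(0,v-60)
cv2.imwrite("pics/g.png",cv2.resize(w[y:y+120,x:x+160],(800,600),interpolation=cv2.INTER_CUBIC));print(x,y)
cv2.imwrite("pics/scene1.png",arm.get_image("scene"))
a=cv2.imread("pics/scene0.png");b=cv2.imread("pics/scene1.png")
# bystanders: jar, wrench, boat regions
for n,(x,y,X,Y) in dict(jar=(240,222,268,262),wrench=(275,300,352,325),boat=(385,247,416,282)).items():
    print(n,cv2.absdiff(a[y:Y,x:X],b[y:Y,x:X]).mean().round(2), cv2.phaseCorrelate(*[cv2.cvtColor(i[y:Y,x:X],cv2.COLOR_BGR2GRAY).astype(np.float32) for i in(a,b)]))
E
```

```text
mov -0.025
t 21.43 p [0.6083 0.0726 0.223 ] yaw -1.45
mean F M e6 j6 op [ 4.4500e-02  2.1040e-01 -1.8300e-01  2.8400e-02  1.3730e-01 -3.1900e-02
  1.0000e-04  1.4402e+00  7.0100e-02] 
Mz [-0.052 -0.012] e6 [ 0. -0.]
199 148
jar 1.59 ((-0.005643005437192983, 0.005900432593350047), 1.007216864824295)
wrench 1.67 ((-0.037280937316843676, 0.5171911888216769), 0.9998992853164673)
boat 10.44 ((0.35818065262480836, 1.1864595093080261), 0.6037616522775756)
```

View pics/g.png

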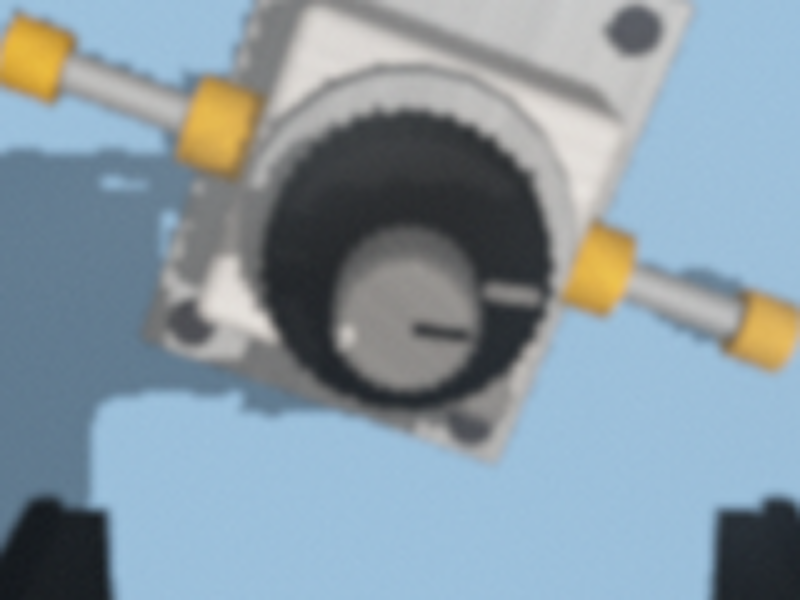

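Both index lines have turned: coarse at (487–540, 295), fine at (415–467, 332). The boat patch differs, probably from the arm's shadow. I'll check the line angles numerically and look at the scene.

Run:
```python
from h import *
w2=arm.get_image("wrist");s=arm.state();W2=arm.camera_info("wrist");cv2.imwrite("pics/w2.png",w2)
w1=cv2.imread("pics/w1.png")
def ang(w,x0,y0,box,dark):
    c=cv2.cvtColor(cv2.resize(w[y0:y0+120,x0:x0+160],(800,600),interpolation=cv2.INTER_CUBIC),cv2.COLOR_BGR2GRAY)
    a,b,X,Y=box;r=c[b:Y,a:X].astype(float);t=(r.min()+r.max())/2
    m=((r<t) if dark else (r>t)).astype(np.uint8)
    n,l,st,ce=cv2.connectedComponentsWithStats(m);k=1+np.argmax(st[1:,4])
    ys,xs=np.nonzero(l==k);vx,vy,_,_=cv2.fitLine(np.c_[xs,ys].astype(np.float32),2,0,0,.01,.01).ravel()
    return np.arctan2(-vy*np.sign(vx),abs(vx)),st[k]
f1=ang(w1,200,144,(398,340,462,388),True);c1=ang(w1,200,144,(478,315,528,362),False)
f2=ang(w2,199,148,(408,312,474,350),True);c2=ang(w2,199,148,(482,276,540,312),False)
print(f1,c1,f2,c2)
y1,y2=0.0,-1.45
print("fine turned",f1[0]+y1-f2[0]-y2,"coarse",c1[0]+y1-c2[0]-y2)
```

```text
(np.float32(-0.39980742), array([  5,  13,  59,  35, 796], dtype=int32)) (np.float32(-0.36078215), array([  0,   9,  49,  32, 992], dtype=int32)) (np.float32(-0.16835684), array([  5,  11,  61,  27, 898], dtype=int32)) (np.float32(-0.13641), array([  1,   8,  57,  23, 976], dtype=int32))
fine turned 1.2185495 coarse 1.2256279
```

View pics/scene1.png

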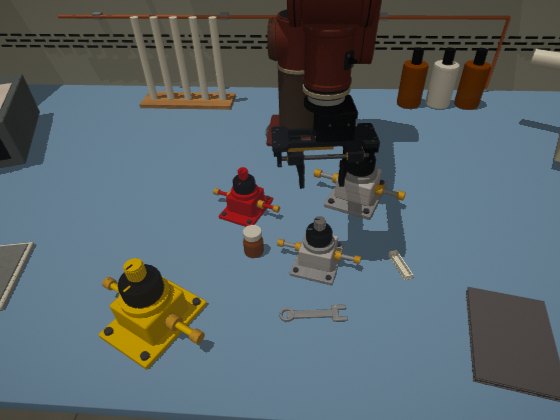

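The jar (254,241), wrench (315,313) and boat (401,265) are where they were, and the gripper is clear. Both turned angles lie past their seat-contact angles. Handing in.

```bash
python3 -c "
from cell import arm
print(arm.close_job(), arm.state()['t'])"
```

```text
the job is handed in; nothing more can be done
the job is handed in; nothing more can be done
```

I closed both knobs of the smaller grey valve, axis near (0.609, 0.073): coarse first, then fine. I let each go and handed the job in. `close_job` gave no verdict. The robot clock last read about 21.4 s of the 72 s allowed.

| Knob | Seat met after | Seat torque when let go | Allowed when pushed | Turn by index line afterwards |
|---|---|---|---|---|
| Coarse | about 1.18 rad | about 0.15 N m | 0.05–0.5 N m | 1.23 rad |
| Fine | about 1.08 rad | about 0.07–0.12 N m | 0.03–0.25 N m | 1.22 rad |

**Clearance:** the gripper was let go and raised to 0.22 m, with wrist force near zero. The jar, wrench and boat look unmoved in the scene picture.

**Checks that disagreed:**
- **Fine knob torque:** joint-6 effort rose at only about half the stated seat stiffness. It suggested 0.07 N m, while the angle suggested 0.12 N m. Both are inside the limits.
- **Fine knob angle:** the index line stood about 0.07 rad further past the seat than the drag should hold. That suggests an angle or seat-position error of that size.
- **Coarse knob angle:** the index line implies about 0.07 N m left on the seat, against the roughly 0.10 N m the drag should hold. The end limit is 0.04 N m.
- **Boat:** the image comparison for the boat was poor, probably because of the arm's shadow. By eye it has not moved.
- **Refused call:** one early move call was refused as invalid, probably for its empty rows. Nothing moved.

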